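# Switch on the bench supplies in order

## Robot

A 7-joint arm with a two-finger parallel gripper is mounted at the origin on a cart in front of the work surface, level with it; the furniture and walls round the work are solid. World frame = base frame: x ahead of the robot, y to its left, z up, the work surface at z = 0. Lengths are in m, angles in degrees, forces in N, time in s.
With the tool pointing down it reaches from about 0.425 to 0.875 m from the base axis. Payload 4.7 kg.
Tool frame: the origin (TCP) lies between the finger pads; the fingertips stand 25 mm ahead of it and the grasp point (between the pads) lies 6 mm ahead of it (ctrl.nose_length is the distance from the TCP to the fingertips, in m); z points along the fingers, y is the line along which they close (so a half turn about z gives the same grasp; the last joint's range is limited). The gripper opens to 87 mm and grips with 3 to 60 N. Pads are 19 mm wide; open, the fingers measure 117 mm over their backs; the gripper's body (75 mm by 190 mm) begins 51 mm behind the grasp point.
Start: joints at [64.807, 18.392, -4.016, 83.108, 1.295, 78.541, -3.26], TCP at [0.285, -0.584, 0.248] pointing down, gripper open.
Joint ranges: [-163.93, 163.93], [-17.29, 119.83], [-79.2, 71.16], [3.27, 140.29], [-89.18, 269.18], [5.43, 117.66], [-154.24, 154.24]. Speed limits (degrees/s): [147.25, 147.25, 180, 180, 180, 180, 180].

## Interface

Orientations are given as [roll, pitch, yaw] about the fixed x, y, z axes, in that order (R = Rz(yaw) Ry(pitch) Rx(roll)).
In Python, from rig import ctrl, eyes, close_job gives the robot as it stands. The module is installed in compiled form; this text tells all that it offers.
- The arm moves only by the tool send_rows, never from a script. Its argument "commands" is a list of rows, each a list of 5 numbers: the shift along the world's x, y, z in m, then the turn about the world's z in degrees, then the gripper's target within -1 to 1 (shut at 1, half-way at 0, fully open at -1). A call has 1 to 5 rows; each row shifts and turns the commanded pose from where the row before left it; what a row does not reach is not made up. A row lasts 1/12 s, in which the tool goes at most 41.7 mm and 7.16 degrees, less where a joint would pass 70% of its speed; a pose out of reach is approached as far as the arm can. A call is refused whole if a number of a shift passes 0.0417 or a number of a turn 7.16, either way. A call with a gripper value outside its range is refused whole. The fingers move at their own pace and stop on an object; "newtons" is the grip in N (left out, the last holds). Time passes only in rows, so rows that do not move let the fingers close. It gives the time, the measured TCP pose, the force, the opening and the grip force at its end, in the units of the state.
- ctrl.observe(): the state, without advancing time (a new reading comes with each control period).
- eyes.snapshot(name): name is "side" or "top"; returns (picture, depth): 400x640x3 uint8, red, green, blue; 400x640 float32, m along the optical axis (not along the pixel's ray), 0 where there is no reading.
- eyes.camera_params(name): a dict with "K" (3x3 intrinsics, pixels), "R" (3x3) and "t" (3): a world point X has camera coordinates R X + t. Camera axes: x right, y down, z forward; pixel columns grow to the right and rows downward; lengths in m; the calibration is good to about 2 mm. A picture is of the moment at which its call begins. camera_params takes no time and is no camera call.
- close_job(): hands the job in; it is judged then, once.
The state is a dict: "clock": time; "joint_positions": joint angles; "joint_vel": joint speeds; "joint_torque": joint torques, N m; "tool_pos": TCP position; "tcp_rot": TCP orientation; "wrist_force": force on the tool from outside, world axes, zero at the start; "ft_torque": the same for the moment, N m; "opening": finger opening in m; "grip_force": force on a finger pad.
Only numpy, scipy, OpenCV 4.12 (cv2) and the standard library are available. Lean on these libraries where they do the work, as an engineer would, in place of code of your own. Each camera call takes 0.05 s, during which the arm holds its last target. There are 200 camera calls.

## Task

Power up the bench: with a fingertip, gently press down the long bar key (mains), then the round key (extraction), then the square key (mixer), each all the way so that it stays down, in that order. Leave the cross-shaped key (heater) up, do not shove or lift the switch boxes, and leave the other things on the worktop where they are.

Things in the scene. Friction and masses are not known exactly. Their poses are not given: they have to be found in the camera images.
- bar_box: Loose grey switch box, 84x84x42 mm, 0.5 kg or so, on rubber feet on the worktop, with one white key on top: a long narrow bar, 24 mm along the box's x and 64 mm along its y (mains). Origin at the centre of its underside, z up; a short black cable stub sticks out 14 mm at +x, 20 mm up.
- bar_key_top (a point): Centre of the flat top of the bar key; 62 mm above the worktop while up (20 mm above the box), 54 mm when latched down and released. Pressed further it gives up to 8 mm more on a cushion spring (46 mm, still 4 mm proud of the box) and springs back when let go.
- bar_key (a joint): Travel of this key straight down, m: 0 up, 0.008 fully down. About 2.2 N moves it (a little more if fast) and friction keeps it where it is left; at the end of this travel the cushion spring takes over, from about 3.2 N rising 0.7 N per mm to about 9 N at its rigid end. It counts as pressed beyond 0.005 and as still up below 0.0025.
- round_box: Loose grey switch box, 84x84x42 mm, 0.5 kg or so, on rubber feet on the worktop, with one white key on top: a round disc of 46 mm diameter (fume extraction). Origin at the centre of its underside, z up; a short black cable stub sticks out 14 mm at +x, 20 mm up.
- round_key_top (a point): Centre of the flat top of the round key; 62 mm above the worktop while up (20 mm above the box), 54 mm when latched down and released. Pressed further it gives up to 8 mm more on a cushion spring (46 mm, still 4 mm proud of the box) and springs back when let go.
- round_key (a joint): Travel of this key straight down, m: 0 up, 0.008 fully down. About 2.2 N moves it (a little more if fast) and friction keeps it where it is left; at the end of this travel the cushion spring takes over, from about 3.2 N rising 0.7 N per mm to about 9 N at its rigid end. It counts as pressed beyond 0.005 and as still up below 0.0025.
- square_box: Loose grey switch box, 84x84x42 mm, 0.5 kg or so, on rubber feet on the worktop, with one white key on top: a square of 42 mm (mixer). Origin at the centre of its underside, z up; a short black cable stub sticks out 14 mm at +x, 20 mm up.
- square_key_top (a point): Centre of the flat top of the square key; 62 mm above the worktop while up (20 mm above the box), 54 mm when latched down and released. Pressed further it gives up to 8 mm more on a cushion spring (46 mm, still 4 mm proud of the box) and springs back when let go.
- square_key (a joint): Travel of this key straight down, m: 0 up, 0.008 fully down. About 2.2 N moves it (a little more if fast) and friction keeps it where it is left; at the end of this travel the cushion spring takes over, from about 3.2 N rising 0.7 N per mm to about 9 N at its rigid end. It counts as pressed beyond 0.005 and as still up below 0.0025.
- cross_box: Loose grey switch box, 84x84x42 mm, 0.5 kg or so, on rubber feet on the worktop, with one white key on top: a plus-shaped cross, 54 mm over its arms, arms 17 mm wide (heater: to be left up). Origin at the centre of its underside, z up; a short black cable stub sticks out 14 mm at +x, 20 mm up.
- cross_key_top (a point): Centre of the flat top of the cross key; 62 mm above the worktop while up (20 mm above the box), 54 mm when latched down and released. Pressed further it gives up to 8 mm more on a cushion spring (46 mm, still 4 mm proud of the box) and springs back when let go.
- cross_key (a joint): Travel of this key straight down, m: 0 up, 0.008 fully down. About 2.2 N moves it (a little more if fast) and friction keeps it where it is left; at the end of this travel the cushion spring takes over, from about 3.2 N rising 0.7 N per mm to about 9 N at its rigid end. It counts as pressed beyond 0.005 and as still up below 0.0025.
- weight_big: Bystander: brass calibration weight, diameter 38 mm, 71 mm tall, loose; origin at the centre of its underside.
- weight_small: Bystander: brass calibration weight, diameter 30 mm, 53 mm tall, loose; origin at the centre of its underside.
- beaker: Bystander: glass beaker, diameter 54 mm, 70 mm tall, loose; origin at the centre of its underside.
- tin_shut: Bystander: lidded aluminium tin, diameter 67 mm, 38 mm tall, loose; origin at the centre of its underside.
- tin_open: Bystander: open aluminium tin, diameter 64 mm, 36 mm tall, loose; origin at the centre of its underside.
- vial: Bystander: small capped glass vial, diameter 27 mm, 64 mm tall, loose; origin at the centre of its underside.
- timer: Bystander: small timer lying flat, 62x62x18 mm, loose; origin at the centre of its underside.
- tape_roll: Bystander: roll of masking tape lying flat, diameter 100 mm, 25 mm tall, loose; origin at the centre of its underside.
There are look-alikes about, which are no part of the job. What is shaped like the cross_box but green is not meant.

How it is judged:
By the outcome, as a careful person would: the job done as asked, in the order asked, and still so for the second after the job is handed in, with the robot touching nothing.
It also fails if it takes over 48 s, if anything falls off the work surface, if the arm or the gripper's body presses on something with over 40 N, if the wrist force passes 120 N, or if a joint passes its speed limit or range.

## Working session

There is one attempt and no reset: what is moved stays moved. The work goes in short steps, Python scripts to look and compute and a tool call to move; the robot and the scene stay as the last step left them, time stands still between calls to the robot, and variables do not carry over. Pictures are saved under pics/ and viewed, at most 10 in all, crops included, and the job is handed in when it is done.

Besides the shell and the picture viewer there is one more tool, called after "Emit:" by a JSON object that holds its "name" and its "arguments", one argument or row to a line. send_rows: Moves the arm, as the interface text tells. Its arguments: {"type":"object","properties":{"commands":{"type":"array","items":{"type":"array","items":{"type":"number"}}},"newtons":{"type":"number"}},"required":["commands"]}

```bash
mkdir -p pics; python3 - <<'E'
from rig import ctrl,eyes
import cv2,numpy as np
for n in("top","side"):
    p,d=eyes.snapshot(n); cv2.imwrite(f"pics/{n}0.png",p[:,:,::-1]); np.save(f"{n}0.npy",d)
    c=eyes.camera_params(n); print(n,c["K"],-c["R"].T@c["t"],c["R"])
s=ctrl.observe(); print(s,ctrl.nose_length)
E
```

```text
top [[450.53936921   0.         317.63302622]
 [  0.         450.53936921 208.11450753]
 [  0.           0.           1.        ]] [0.2926667  0.03594321 1.46497795] [[-1.54900557e-02 -9.99873908e-01 -3.49660355e-03]
 [-9.82667601e-01  1.58693850e-02 -1.84695827e-01]
 [ 1.84728028e-01  5.75050363e-04 -9.82789512e-01]]
side [[418.04971203   0.         311.21101568]
 [  0.         418.04971203 191.38540747]
 [  0.           0.           1.        ]] [0.34005276 1.24196121 0.65697256] [[-0.97861821 -0.20565417  0.0035726 ]
 [-0.09012939  0.41314403 -0.90619463]
 [ 0.18488671 -0.88714056 -0.42284576]]
{'clock': 0.1, 'joint_positions': array([64.80663675, 18.43389364, -4.01452859, 83.16792039,  1.29555775,
       78.54068138, -3.25890485]), 'joint_vel': array([-0.0115549 , -0.09509513,  0.17378386, -0.15091882, -0.0552978 ,
       -0.06254895,  0.00413496]), 'joint_torque': array([ 6.66454889e-05, -4.92571163e+01, -4.05782517e-01, -3.13395560e+01,
       -6.42432296e-02,  3.95049923e-02,  9.58737337e-05]), 'tool_pos': array([ 0.28470108, -0.5838314 ,  0.24658106]), 'tcp_rot': array([-1.79902763e+02,  6.32572680e-03,  2.60032180e+01]), 'wrist_force': array([ 0.19218284, -0.16794111, -0.13661253]), 'ft_torque': array([-0.05015913, -0.0268699 ,  0.00439432]), 'grip_force': 0.0, 'opening': 0.0872941970920296} 0.025
```

View pics/top0.png

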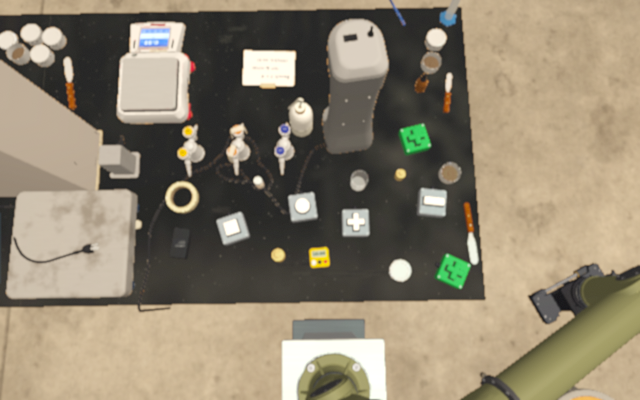

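View pics/side0.png

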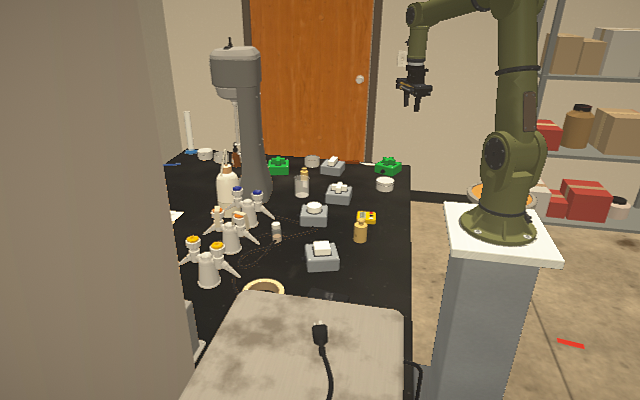

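```bash
cat > h.py <<'E'
import cv2,numpy as np
from rig import eyes
def ray(n,u,v,z):
    c=eyes.camera_params(n); C=-c["R"].T@c["t"]; d=c["R"].T@np.linalg.inv(c["K"])@[u,v,1]
    return (C+d*(z-C[2])/d[2])[:2]
def keys(n,img,seeds,r=16):
    hsv=cv2.cvtColor(img,cv2.COLOR_BGR2HSV); out={}
    for k,(u,v) in seeds.items():
        m=((hsv[...,2]>215)&(hsv[...,1]<40)).astype(np.uint8)
        w=np.zeros_like(m); cv2.circle(w,(u,v),r,1,-1); m&=w
        cs=cv2.findContours(m,0,2)[0]; c=max(cs,key=cv2.contourArea)
        M=cv2.moments(c); out[k]=(M["m10"]/M["m00"],M["m01"]/M["m00"],cv2.contourArea(c),cv2.minAreaRect(c))
    return out
E
python3 - <<'E'
from h import *
t=cv2.imread("pics/top0.png"); s=cv2.imread("pics/side0.png")
T=dict(bar=(432,202),round=(303,207),square=(232,228),cross=(355,222))
S=dict(bar=(333,161),round=(314,208),square=(321,247),cross=(339,187))
for n,i,q in(("top",t,T),("side",s,S)):
    for k,o in keys(n,i,q).items(): print(n,k,np.round(o[:3],1),np.round(o[3][1],1),round(o[3][2]),ray(n,o[0],o[1],.062).round(4))
cv2.imwrite("pics/crop.png",cv2.resize(t[170:260,200:460],None,fx=3,fy=3,interpolation=2))
E
```

```text
top bar [434.3 200.1 152. ] [20.7  8.7] 6 [ 0.5764 -0.334 ]
top round [301.9 204.7 165.5] [14.8 14.1] 45 [0.5683 0.0864]
top square [230.7 226.6 175. ] [13.9 14.5] 72 [0.5017 0.3111]
top cross [355.7 220.8 141.5] [14.1 14.1] 45 [ 0.5137 -0.0826]
side bar [332.5 158.9  21. ] [3.9 8.9] 51 [ 0.5799 -0.3286]
side round [313.8 204.8  55.5] [ 6. 14.] 90 [0.5717 0.0899]
side square [321.7 245.  103.5] [ 8.2 15.6] 83 [0.5044 0.3154]
side cross [338.8 184.8  29. ] [ 5. 14.] 90 [ 0.5175 -0.0798]
```

View pics/crop.png

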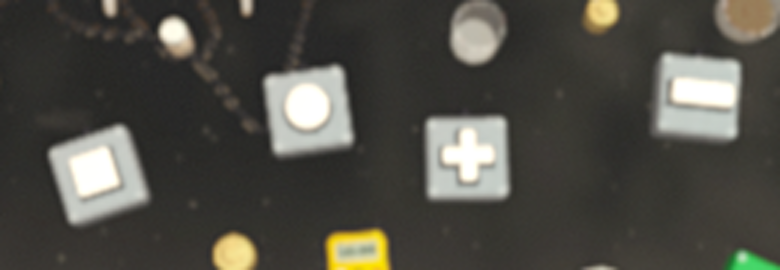

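The crop confirms, left to right: square key (230,227), round key (302,205), cross key (355,221) and bar key (434,200), all on grey boxes. The green boxes at (415,138) and (454,270) are look-alikes and are not meant. Next I move to the bar key.

Emit:
{"name": "send_rows", "arguments": {
  "commands": [
    [0.029, 0.025, 0, -5, 1],
    [0.029, 0.025, 0, -5, 1],
    [0.029, 0.025, 0, -5, 1],
    [0.029, 0.025, 0, -5, 1],
    [0.029, 0.025, 0, 0, 1]
  ],
  "newtons": 10
}}

```text
clock: 0.52
tool_pos: [0.4308, -0.4578, 0.2471]
tcp_rot: [-180.0, 0.0, 5.8]
wrist_force: [0.1, -1.2, 0.2]
opening: 0.0614
grip_force: 0.0
```

Emit:
{"name": "send_rows", "arguments": {
  "commands": [
    [0.029, 0.025, 0, 0, 1],
    [0.029, 0.025, 0, 0, 1],
    [0.029, 0.025, 0, 0, 1],
    [0.029, 0.025, 0, 0, 1],
    [0.029, 0.025, 0, 0, 1]
  ]
}}

```text
clock: 0.93
tool_pos: [0.5759, -0.3327, 0.2471]
tcp_rot: [-180.0, 0.0, 6.0]
wrist_force: [0.2, -0.5, 1.0]
opening: 0.0283
grip_force: 0.0
```

Emit:
{"name": "send_rows", "arguments": {
  "commands": [
    [0, 0, 0, 0, 1],
    [0, 0, 0, 0, 1],
    [0, 0, 0, 0, 1]
  ]
}}

```text
clock: 1.18
tool_pos: [0.5745, -0.3344, 0.2469]
tcp_rot: [180.0, 0.1, 6.0]
wrist_force: [-0.7, -0.3, 0.3]
opening: 0.0081
grip_force: 0.0
```

Emit:
{"name": "send_rows", "arguments": {
  "commands": [
    [0.002, 0.002, -0.035, 0, 1],
    [0, 0, -0.035, 0, 1],
    [0, 0, -0.035, 0, 1],
    [0, 0, -0.027, 0, 1],
    [0, 0, -0.01, 0, 1]
  ]
}}

```text
clock: 1.6
tool_pos: [0.5724, -0.3331, 0.1003]
tcp_rot: [-179.8, 0.4, 5.8]
wrist_force: [-2.1, 0.4, -0.1]
opening: 0.0007
grip_force: 0.0
```

```bash
python3 - <<'E'
from h import *
o=[]
for n,(u,v) in(("top",(432,202)),("side",(333,161))):
    p,_=eyes.snapshot(n); o.append(cv2.resize(p[v-50:v+30,u-50:u+50,::-1],None,fx=4,fy=4,interpolation=2))
cv2.imwrite("pics/b1.png",np.hstack(o))
from rig import ctrl; s=ctrl.observe();print(s["tool_pos"],s["wrist_force"],s["opening"])
E
```

```text
[ 0.57429339 -0.33321511  0.10322044] [-0.91460848  0.45631208  0.85278989] 0.00023913790985651643
```

View pics/b1.png

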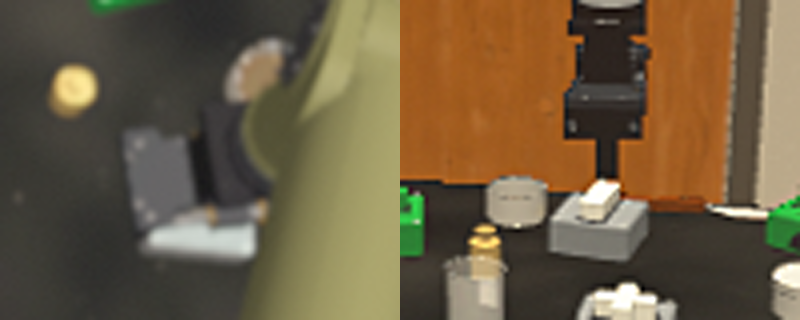

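The side view (right half) shows the closed fingertips just above the bar key at about (600,185). The top view is blocked by the gripper. I press now, watching the force.

Emit:
{"name": "send_rows", "arguments": {
  "commands": [
    [0.002, 0, -0.005, 0, 1],
    [0, 0, -0.005, 0, 1],
    [0, 0, -0.003, 0, 1],
    [0, 0, -0.003, 0, 1],
    [0, 0, -0.003, 0, 1]
  ]
}}

```text
clock: 2.12
tool_pos: [0.5794, -0.3325, 0.0873]
tcp_rot: [179.9, -0.1, 6.0]
wrist_force: [-0.2, -0.2, 1.5]
opening: 0.0003
grip_force: 1.1
```

Emit:
{"name": "send_rows", "arguments": {
  "commands": [
    [0, 0, -0.002, 0, 1],
    [0, 0, -0.002, 0, 1],
    [0, 0, -0.002, 0, 1],
    [0, 0, 0, 0, 1]
  ]
}}

```text
clock: 2.45
tool_pos: [0.5792, -0.3323, 0.0806]
tcp_rot: [180.0, -0.0, 6.0]
wrist_force: [-0.4, 0.3, -0.0]
opening: 0.0006
grip_force: 0.2
```

Emit:
{"name": "send_rows", "arguments": {
  "commands": [
    [0, 0, -0.001, 0, 1],
    [0, 0, -0.001, 0, 1],
    [0, 0, -0.001, 0, 1],
    [0, 0, -0.001, 0, 1],
    [0, 0, 0, 0, 1]
  ]
}}

```text
clock: 2.87
tool_pos: [0.5792, -0.3324, 0.0769]
tcp_rot: [180.0, -0.0, 6.0]
wrist_force: [0.8, 0.3, 5.3]
opening: 0.0006
grip_force: 2.4
```

Emit:
{"name": "send_rows", "arguments": {
  "commands": [
    [0, 0, 0.006, 0, 1],
    [0, 0, 0.02, 0, 1],
    [0, 0, 0.035, 0, 1],
    [0, 0, 0.04, 0, 1],
    [0, 0.01, 0.03, 0, 1]
  ]
}}

```text
clock: 3.28
tool_pos: [0.578, -0.3246, 0.2097]
tcp_rot: [179.9, 0.0, 5.8]
wrist_force: [1.4, -1.4, 0.7]
opening: 0.0001
grip_force: 0.0
```

Emit:
{"name": "send_rows", "arguments": {
  "commands": [
    [0, 0.03, 0, 0, 1],
    [0, 0.04, 0, 0, 1],
    [0, 0.04, 0, 0, 1],
    [0, 0.04, 0, 0, 1],
    [0, 0.04, 0, 0, 1]
  ]
}}

```text
clock: 3.7
tool_pos: [0.5779, -0.1304, 0.2072]
tcp_rot: [-180.0, 0.1, 6.0]
wrist_force: [1.2, -0.2, 0.1]
opening: 0.0008
grip_force: 0.0
```

Emit:
{"name": "send_rows", "arguments": {
  "commands": [
    [0, 0.04, 0, 0, 1],
    [0, 0.04, 0, 0, 1],
    [0, 0.04, 0, 0, 1],
    [0, 0.04, 0, 0, 1],
    [-0.008, 0.03, 0, 0, 1]
  ]
}}

```text
clock: 4.12
tool_pos: [0.5704, 0.062, 0.2072]
tcp_rot: [-179.9, 0.0, 6.2]
wrist_force: [0.3, -0.1, -0.9]
opening: 0.0004
grip_force: 0.0
```

Emit:
{"name": "send_rows", "arguments": {
  "commands": [
    [0, 0.03, 0, 0, 1],
    [0, 0, 0, 0, 1],
    [0, 0, 0, 0, 1]
  ]
}}

```text
clock: 4.37
tool_pos: [0.5699, 0.0903, 0.2073]
tcp_rot: [-180.0, 0.1, 6.3]
wrist_force: [0.8, -0.7, 0.2]
opening: 0.0003
grip_force: 0.0
```

```bash
python3 - <<'E'
from h import *
o=[]
for n,(u,v) in(("top",(432,202)),("side",(333,181))):
    p,_=eyes.snapshot(n); o.append(cv2.resize(p[v-50:v+50,u-50:u+50,::-1],None,fx=4,fy=4,interpolation=2))
    for k,q in keys(n,p[...,::-1].copy(),dict(bar=(432,202) if n=="top" else (333,161))).items(): print(n,q[:3],ray(n,q[0],q[1],.054))
cv2.imwrite("pics/b2.png",np.hstack(o))
E
```

```text
top (433.66217732884394, 200.71268237934905, 148.5) [ 0.5759439  -0.33410032]
side (332.20567375886526, 160.52482269503545, 23.5) [ 0.58138605 -0.33078954]
```

View pics/b2.png

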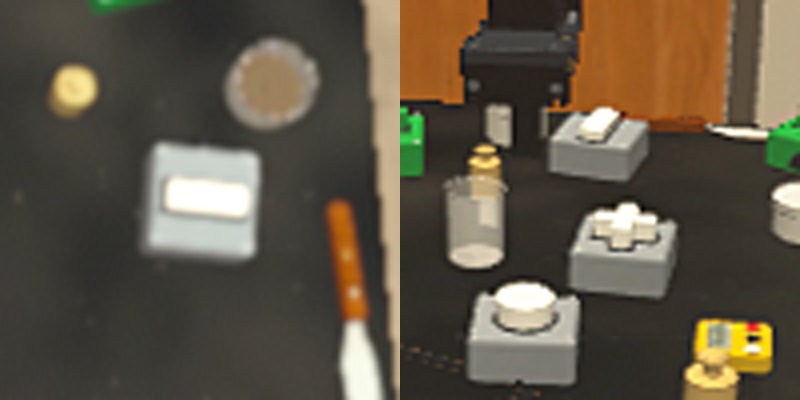

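The bar key at (600,125) in the side crop now sits lower on its box, and the box has not moved. The round key is next.

Emit:
{"name": "send_rows", "arguments": {
  "commands": [
    [0, -0.002, -0.03, 0, 1],
    [0, 0, -0.035, 0, 1],
    [0, 0, -0.03, 0, 1],
    [0, 0, -0.012, 0, 1],
    [0, 0, -0.005, 0, 1]
  ]
}}

```text
clock: 4.88
tool_pos: [0.5692, 0.0836, 0.0928]
tcp_rot: [180.0, 0.3, 5.9]
wrist_force: [0.7, 0.8, 1.4]
opening: 0.0005
grip_force: 0.0
```

Emit:
{"name": "send_rows", "arguments": {
  "commands": [
    [0, 0, -0.003, 0, 1],
    [0, 0, -0.003, 0, 1],
    [0, 0, -0.002, 0, 1],
    [0, 0, -0.002, 0, 1],
    [0, 0, -0.002, 0, 1]
  ]
}}

```text
clock: 5.3
tool_pos: [0.5721, 0.0859, 0.085]
tcp_rot: [180.0, -0.2, 6.0]
wrist_force: [-0.6, 0.1, 2.4]
opening: 0.0005
grip_force: 1.0
```

Emit:
{"name": "send_rows", "arguments": {
  "commands": [
    [0, 0, -0.001, 0, 1],
    [0, 0, -0.001, 0, 1],
    [0, 0, -0.001, 0, 1],
    [0, 0, -0.001, 0, 1],
    [0, 0, 0, 0, 1]
  ]
}}

```text
clock: 5.72
tool_pos: [0.5711, 0.0858, 0.0796]
tcp_rot: [-180.0, -0.0, 6.0]
wrist_force: [0.7, 0.0, 2.4]
opening: 0.0004
grip_force: 0.9
```

Emit:
{"name": "send_rows", "arguments": {
  "commands": [
    [0, 0, -0.001, 0, 1],
    [0, 0, -0.001, 0, 1],
    [0, 0, -0.001, 0, 1],
    [0, 0, 0, 0, 1]
  ]
}}

```text
clock: 6.05
tool_pos: [0.5711, 0.0858, 0.0767]
tcp_rot: [180.0, -0.0, 6.0]
wrist_force: [0.6, -0.3, 4.8]
opening: 0.0006
grip_force: 2.5
```

Emit:
{"name": "send_rows", "arguments": {
  "commands": [
    [0, 0, 0.006, 0, 1],
    [0, 0, 0.02, 0, 1],
    [0, 0, 0.035, 0, 1],
    [0, 0, 0.04, 0, 1],
    [0, 0.01, 0.03, 0, 1]
  ]
}}

```text
clock: 6.47
tool_pos: [0.5706, 0.0935, 0.2095]
tcp_rot: [179.9, 0.1, 5.8]
wrist_force: [1.1, -0.1, -0.2]
opening: 0.0003
grip_force: 0.0
```

Emit:
{"name": "send_rows", "arguments": {
  "commands": [
    [-0.01, 0.03, 0, 0, 1],
    [-0.01, 0.036, 0, 0, 1],
    [-0.01, 0.036, 0, 0, 1],
    [-0.01, 0.036, 0, 0, 1],
    [-0.01, 0.036, 0, 0, 1]
  ]
}}

```text
clock: 6.88
tool_pos: [0.5194, 0.2707, 0.2072]
tcp_rot: [179.9, 0.1, 6.0]
wrist_force: [1.3, 0.5, -0.6]
opening: 0.0002
grip_force: 0.0
```

Emit:
{"name": "send_rows", "arguments": {
  "commands": [
    [-0.01, 0.03, 0, 0, 1],
    [-0.008, 0.013, 0, 0, 1],
    [0, 0, 0, 0, 1],
    [0, 0, 0, 0, 1]
  ]
}}

```text
clock: 7.22
tool_pos: [0.5018, 0.313, 0.2069]
tcp_rot: [179.9, 0.1, 6.1]
wrist_force: [-0.1, -0.7, -0.1]
opening: 0.0001
grip_force: 0.0
```

```bash
python3 - <<'E'
from h import *
o=[]
for n,(u,v) in(("top",(285,202)),("side",(318,217))):
    p,_=eyes.snapshot(n); o.append(cv2.resize(p[v-70:v+70,u-70:u+70,::-1],None,fx=2.8,fy=2.8,interpolation=2))
cv2.imwrite("pics/b3.png",np.hstack(o))
E
```

```text
(no output)
```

View pics/b3.png

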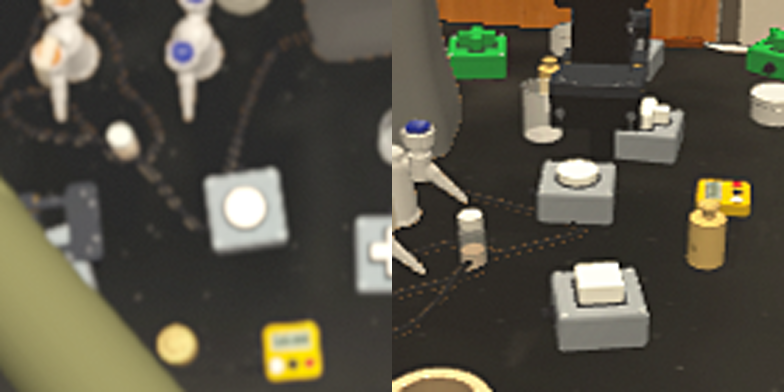

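The round key at (577,173) in the side crop is down, and its box has not moved. The gripper is lined up above the square key at (600,280).

Emit:
{"name": "send_rows", "arguments": {
  "commands": [
    [0.001, 0, -0.03, 0, 1],
    [0, 0, -0.035, 0, 1],
    [0, 0, -0.03, 0, 1],
    [0, 0, -0.012, 0, 1],
    [0, 0, -0.005, 0, 1]
  ]
}}

```text
clock: 7.73
tool_pos: [0.5034, 0.3098, 0.0929]
tcp_rot: [179.8, 0.3, 5.8]
wrist_force: [0.3, 0.8, 0.5]
opening: 0.0004
grip_force: 0.0
```

Emit:
{"name": "send_rows", "arguments": {
  "commands": [
    [0, 0, -0.003, 0, 1],
    [0, 0, -0.003, 0, 1],
    [0, 0, -0.002, 0, 1],
    [0, 0, -0.002, 0, 1],
    [0, 0, -0.002, 0, 1]
  ]
}}

```text
clock: 8.15
tool_pos: [0.5049, 0.3133, 0.0849]
tcp_rot: [-180.0, -0.1, 6.0]
wrist_force: [0.1, 0.0, 1.7]
opening: 0.0007
grip_force: 1.0
```

Emit:
{"name": "send_rows", "arguments": {
  "commands": [
    [0, 0, -0.001, 0, 1],
    [0, 0, -0.001, 0, 1],
    [0, 0, -0.001, 0, 1],
    [0, 0, -0.001, 0, 1],
    [0, 0, -0.001, 0, 1]
  ]
}}

```text
clock: 8.57
tool_pos: [0.5043, 0.313, 0.0789]
tcp_rot: [-180.0, -0.1, 6.0]
wrist_force: [0.0, 0.7, 3.0]
opening: 0.0007
grip_force: 1.7
```

Emit:
{"name": "send_rows", "arguments": {
  "commands": [
    [0, 0, -0.001, 0, 1],
    [0, 0, -0.001, 0, 1],
    [0, 0, 0, 0, 1]
  ]
}}

```text
clock: 8.82
tool_pos: [0.5043, 0.313, 0.0769]
tcp_rot: [-180.0, -0.0, 6.0]
wrist_force: [0.5, 0.5, 4.9]
opening: 0.0002
grip_force: 2.4
```

Emit:
{"name": "send_rows", "arguments": {
  "commands": [
    [0, 0, 0.006, 0, 1],
    [0, 0, 0.02, 0, 1],
    [0, 0, 0.035, 0, 1],
    [0, 0, 0.04, 0, 1],
    [0, 0, 0.04, 0, 1]
  ]
}}

```text
clock: 9.23
tool_pos: [0.5021, 0.3118, 0.2177]
tcp_rot: [179.9, 0.3, 6.0]
wrist_force: [0.7, 1.0, -0.4]
opening: 0.0003
grip_force: 0.0
```

Emit:
{"name": "send_rows", "arguments": {
  "commands": [
    [0, 0, 0.02, 0, 1],
    [0, -0.03, 0, 0, 1],
    [0, -0.03, 0, 0, 1],
    [0, 0, 0, 0, 1],
    [0, 0, 0, 0, 1]
  ]
}}

```text
clock: 9.65
tool_pos: [0.5036, 0.2501, 0.2369]
tcp_rot: [179.9, 0.1, 5.8]
wrist_force: [-0.7, 0.8, 0.9]
opening: 0.0007
grip_force: 0.0
```

```bash
python3 - <<'E'
from h import *
p,_=eyes.snapshot("side"); cv2.imwrite("pics/b4.png",cv2.resize(p[130:300,200:430,::-1],None,fx=3.4,fy=3.4,interpolation=2))
E
```

```text
(no output)
```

View pics/b4.png

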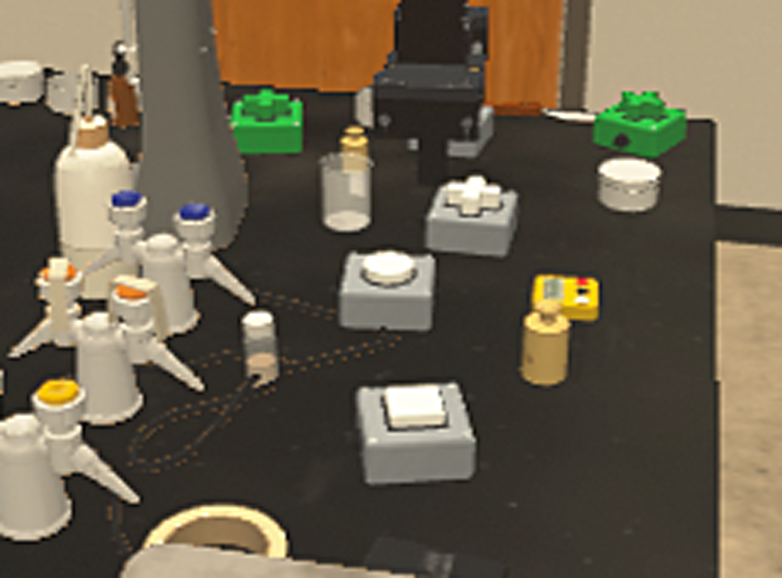

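The square key at (415,405) and the round key at (390,268) are down. The cross key at (473,195) is up, and nothing else has moved. I'm handing the job in.

```bash
python3 -c "
from rig import close_job; print(close_job())"
```

```text
the job is handed in; nothing more can be done
None
```

I pressed the bar, round and square keys in that order; the pictures show all three down, the cross key up and the other things in view where they were, and the job is handed in at about 10 s (no verdict came back).

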